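# Complete the vial-box layer and hold the reader boom over it

## Task

Finish the pinwheel layer on the pallet slab: pick up the two loose vial boxes and set each flat in one of the two empty outlined places, lined up with its outline, leaving the two boxes already there where they are. Then squeeze in the lock button on the grip of the telescoping reader boom to release it, draw the boom out until its pointer stands level with the scale mark flagged by the clip, and hold it there: it is sprung and runs back if let go, so finish while still holding it in your grip. Leave the jar, mug and phone alone.

Things in the scene. Friction and masses are not known exactly. Their poses are not given: they have to be found in the camera images.
- slab: dark grey pallet slab, 190 x 190 mm, 22 mm high, fixed. Origin: centre of its underside; x, y along its edges. Thin white outlines of 100 x 60 mm mark four places in a pinwheel, 5 mm between neighbours; two already carry boxes. A box seated on it has its centre 52 mm above this origin.
- place_1 (a point): centre of one empty outlined place, on the slab's top surface; its long side (100 mm) runs along the slab's y axis
- place_2 (a point): centre of the other empty outlined place, on the slab's top surface; its long side (100 mm) runs along the slab's x axis
- box_a_mid (a point): loose box: white, 100 x 60 mm (x, y), 34 mm high to the flat of the lid, plus a grip rib 40 x 26 mm (x, y) standing 26 mm up from the lid's middle: 60 mm in all, 0.13 to 0.24 kg. Grip it by the rib (fingers along y). This point: centre, 30 mm above the underside; x along the long side. Either loose box fits either empty place, either way round.
- box_b_mid (a point): the other loose box, same as box_a; the point is its centre, 30 mm above its underside, x along its long side
- box_c_mid (a point): a box same as box_a, already in its place on the slab, not fastened; centre, 30 mm above its underside
- box_d_mid (a point): a box same as box_a, already in its place on the slab, not fastened; centre, 30 mm above its underside
- boom_arm: sliding part of the reader boom: a tube in a grey sleeve (44 mm wide, top 178 mm above the bench) on a fixed post. Its y axis is level and is the way it extends, over the slab; x is across. Origin: on the bench under the post when in. Slides 0 to 150 mm; starts fully in and latched; 80 to 130 mm to the mark. A spring pulls it back with 3 to 4 N.
- boom_grip (a point): point to grip: on the black grip block, 177 mm above the bench. Block: 30 mm across (boom's x), 34 mm long (y), 144 to 200 mm above the bench, centred here in x and y. The button stands 7 mm out of its +x side: 37 mm across in all, 30 with the button in. Sleeve ends 33 mm behind it when in; a white reader head, top 167 mm above the bench, lies 5 mm ahead of it.
- lock_button (a joint): lock button, a steel plate 24 x 40 mm on the +x side of the grip block: 0 = out, 0.007 m = fully in, flush with the block. Squeezing the block between the fingers presses it; 4 N to start, 10 N fully in. Past 0.005 m the latch is clear and the boom can be drawn out. Springs out when let go.
- pointer (a point): top of the steel pointer fin (3 mm thick along the boom, 14 mm wide) that moves with the boom along a slot in the sleeve, 16 mm above the sleeve's top; axes as boom_arm
- mark (a point): nose of the steel clip on the edge of the sleeve, flagging the scale mark (white ticks every 10 mm). Fixed, 11 mm above the sleeve's top and 11 mm to +x of the boom's centreline, beside the pointer's path; the pointer is level with it when both have the same position along the boom's y axis.
- reagent_jar: bystander: amber jar with lid, 56 mm wide, 80 mm high; origin at its foot
- mug: bystander: white mug, 72 mm wide, 85 mm high; origin at its foot
- phone: bystander: black phone lying flat, 75 x 150 x 10 mm; origin under its centre
Things that resemble listed ones, but are neither listed nor needed, are in the scene too. What is shaped like the part that bears box_a_mid but pink or purple is not meant.

How it is judged (in metres and radians):
On the way, in this order (a step that is already met when the one before it is completed fails the run):
1. both loose boxes lie flat in the two empty places and the pinwheel layer is complete ((((horizontal distance between box_a_mid and place_1 below 0.01 m and angle between the x axis of box_a_mid and the y axis of slab, either way round below 0.12 rad and angle between box_a_mid's own z axis and vertical below 0.06 rad and z of box_a_mid in the frame of slab between 0.048 and 0.056 m) and (horizontal distance between box_b_mid and place_2 below 0.01 m and angle between the x axis of box_b_mid and the x axis of slab, either way round below 0.12 rad and angle between box_b_mid's own z axis and vertical below 0.06 rad and z of box_b_mid in the frame of slab between 0.048 and 0.056 m)) or ((horizontal distance between box_b_mid and place_1 below 0.01 m and angle between the x axis of box_b_mid and the y axis of slab, either way round below 0.12 rad and angle between box_b_mid's own z axis and vertical below 0.06 rad and z of box_b_mid in the frame of slab between 0.048 and 0.056 m) and (horizontal distance between box_a_mid and place_2 below 0.01 m and angle between the x axis of box_a_mid and the x axis of slab, either way round below 0.12 rad and angle between box_a_mid's own z axis and vertical below 0.06 rad and z of box_a_mid in the frame of slab between 0.048 and 0.056 m))) and distance of each of box_c_mid, box_d_mid from where it was at the start of the episode below 0.01 m and angle between each of box_c_mid, box_d_mid's own z axis and vertical below 0.06 rad), for 0.2 s.
2. the lock button is pressed in while the boom is still fully in (value of joint lock_button above 0.004 m and distance of pointer from where it was at the start of the episode below 0.01 m), for 0.05 s.
At the end, for the whole second after the job is handed in: Each loose box flat on the slab in a place of its own (10 mm, 7 degrees), the other two boxes moved by less than 10 mm; the pointer level with the clip's mark within 5 mm along the boom, the boom still and held by the fingers (over 2 N) (all of step 1 and y of mark in the frame of pointer between -0.005 and 0.005 m and linear speed of boom_arm below 0.01 m/s and contact force between the fingers and boom_arm above 2 N); the arm keeps its last pose, push and grip.
It fails at once if the reagent jar is moved by more than 30 mm (distance of reagent_jar from where it was at the start of the episode above 0.03 m).
It fails at once if the mug is moved by more than 30 mm (distance of mug from where it was at the start of the episode above 0.03 m).
It fails at once if the phone is moved by more than 30 mm (distance of phone from where it was at the start of the episode above 0.03 m).
It also fails if it takes over 72 s, if anything falls off the work surface, if the arm or the gripper's body presses on something with over 40 N, if the wrist force passes 120 N, or if a joint passes its speed limit or range.

## Robot

A 6-joint arm with a two-finger parallel gripper is mounted at the origin on the work surface. World frame = base frame: x ahead of the robot, y to its left, z up, the work surface at z = 0. Lengths are in mm, angles in rad, forces in N, time in s.
With the tool pointing down it reaches from about 400 to 925 mm from the base axis. Payload 12.5 kg.
Tool frame: the origin (TCP) lies on the centre line of the jaws, within the pads' length; the fingertips stand 8 mm ahead of it and the grasp point (between the pads) lies 11 mm behind it; z points along the fingers, x is the direction in which the jaws open and shut, and the axes are right-handed (so a half turn about z gives the same grasp; the last joint's range is limited). The gripper opens to 95 mm and grips with 3 to 60 N. Pads are 20 mm wide; open, the fingers measure 119 mm over their backs; the gripper's body (75 mm by 180 mm) begins 59 mm behind the grasp point.
Start: joints at [1.19, 0.491, 1.559, -0, 1.092, -0.106], TCP at [169.579, 601.572, 222.661] pointing down, gripper open.
Joint ranges: [-3.1, 3.1], [-0.84, 2.19], [0.05, 2.79], [-1.13, 4.28], [0.06, 2.93], [-2.69, 2.69]. Speed limits (rad/s): [2.22, 2.22, 2.79, 3.14, 3.14, 3.14].

## Interface

Orientations are given as [roll, pitch, yaw] about the fixed x, y, z axes, in that order (R = Rz(yaw) Ry(pitch) Rx(roll)).
In Python, from cell import env gives the robot as it stands. The module is installed in compiled form; this text tells all that it offers.
- The arm moves only by the tool send_rows, never from a script. Its argument "moves" is a list that holds one entry, the list of rows, each a list of 6 numbers: the shift along the tool's x, y, z as a fraction of full scale, then the turn, a rotation vector about the tool's x, y, z as a fraction of full scale. A call has 1 to 12 rows; each row is the pose to reach, as a shift and turn from the pose commanded when the call began, along the tool's axes at that moment; what a row does not reach only later rows make up. Full scale, the value 1, is 0.3 m for a shift and 90 degrees for a turn. A row lasts 1/12 s, in which the tool goes at most 41.7 mm and 7.16 degrees, less where a joint would pass 70% of its speed; a pose out of reach is approached as far as the arm can. A call with a number of a shift or a turn outside -1 to 1 is refused whole. A call with a gripper value outside its range is refused whole. "grip" is the gripper's target within -1 to 1 (shut at 1, half-way at 0, fully open at -1), set as the call begins (left out, the last holds). The fingers move at their own pace and stop on an object; the grip force is fixed at half the most. Time passes only in rows, so rows that repeat a pose let the fingers close. It gives the time, the measured TCP pose, the force and the opening at its end, in the units of the state.
- env.state(): the state, without advancing time (a new reading comes with each control period).
- env.read_camera(name): name is "scene" or "top" or "wrist"; returns a dict with "image" (384x512x3 uint8, red, green, blue), "mtx" (3x3 intrinsics, pixels), "T" (4x4, takes a point from camera to world coordinates); the wrist camera has in their place "mount" (4x4, takes a point from camera to tool coordinates, whose origin is the TCP and whose axes are the tool frame's). Camera axes: x right, y up, looking along -z (the intrinsics and any distortion apply to the point x, -y, -z); pixel columns grow to the right and rows downward; lengths in mm; the calibration is good to about 2 mm. The wrist camera is an equidistant fisheye: a pixel r from the principal point sees the ray r / f radians off the axis. A picture is of the moment at which its call begins: read the wrist's pose just before it. There is no depth.
- env.job_done(): hands the job in, once; it reports no verdict.
Trained networks look in the newest picture that a camera, given by its name, has taken for a name from the list of things; names that differ only in an ending like _2 or _b are one class to them, and where a whole thing is asked for, a point or a joint stands for the part that bears it (a point fixed in the world has none). Each returns a list of dicts, best first, with "confidence" (0 to 1); they miss things now and then, are a little off and sometimes report something else, mostly with a low value. They report only what shows in the picture. A call takes as long as a camera call. They do not tell look-alikes from the thing itself.
- env.look_for(camera, thing): "xy" ([column, row] in pixels, amid what is visible of it).
- env.outline_of(camera, thing): "region" (384x512 bool, what is visible of it) and "xy" ([column, row] in pixels, amid what is visible of it).
The state is a dict: "t": time; "joints": joint angles; "qvel": joint speeds; "tau": joint torques, N m; "eef_pos": TCP position; "tcp_rot": TCP orientation; "ft_force": force on the tool from outside, world axes, zero at the start; "moment": the same for the moment, N m; "opening": opening from 0.0 (shut) to 1.0 (fully open).
Only numpy, scipy, OpenCV 4.12 (cv2) and the standard library are available. Lean on these libraries where they do the work, as an engineer would, in place of code of your own. Each camera call takes 0.05 s, during which the arm holds its last target. There are 200 camera calls.

## Working session

There is one attempt and no reset: what is moved stays moved. The work goes in short steps, Python scripts to look and compute and a tool call to move; the robot and the scene stay as the last step left them, time stands still between calls to the robot, and variables do not carry over. Pictures are saved under pics/ and viewed, about 8 in all and at most 12, crops included, and the job is handed in when it is done.

Besides the shell and the picture viewer there is one more tool, called after "Call:" as a command line: name --argument value ..., lists and objects as JSON in quotes. send_rows: Moves the arm, as the interface text tells. Its arguments: {"type":"object","properties":{"moves":{"type":"array","items":{"type":"array","items":{"type":"array","items":{"type":"number"}}}},"grip":{"type":"number"}},"required":["moves"]}

```bash
mkdir -p pics; cat > h.py <<'E'
import numpy as np, cv2
from cell import env
from scipy.spatial.transform import Rotation as R
def save(name,img,s=1.0): cv2.imwrite('pics/'+name, cv2.resize(img[:,:,::-1],None,fx=s,fy=s,interpolation=cv2.INTER_CUBIC))
def ray(c,u,v):
    K=c['mtx'];x=(u-K[0,2])/K[0,0];y=(v-K[1,2])/K[1,1]
    d=np.array([x,-y,-1.]);T=c['T'];return T[:3,3],T[:3,:3]@d
def at_z(c,u,v,z):
    o,d=ray(c,u,v);return o+d*(z-o[2])/d[2]
def proj(c,p):
    T=c['T'];q=T[:3,:3].T@(np.asarray(p,float)-T[:3,3]);K=c['mtx']
    return K[0,0]*q[0]/-q[2]+K[0,2],K[1,1]*-q[1]/-q[2]+K[1,2]
E
python3 - <<'E'
from h import *
for n in ['scene','top']:
    c=env.read_camera(n);save(n+'0.png',c['image'],1.5);print(n,c['mtx'].round(1).tolist(),c['T'].round(3).tolist(),[k for k in c])
    for t in ['slab','box_a_mid','boom_arm','boom_grip','lock_button','pointer','mark','reagent_jar','mug','phone']:
        print(t,[(np.round(d['xy']).tolist(),round(d['confidence'],2)) for d in env.look_for(n,t)])
w=env.read_camera('wrist');print(w['mtx'],w['mount']);print(env.state())
E
```

```text
scene [[376.7, 0.0, 259.3], [0.0, 376.7, 193.2], [0.0, 0.0, 1.0]] [[0.419, -0.772, 0.479, 1022.749], [0.908, 0.361, -0.213, -163.47], [-0.008, 0.524, 0.852, 952.766], [0.0, 0.0, 0.0, 1.0]] ['image', 'mtx', 'T']
slab [([273.0, 206.0], 0.64)]
box_a_mid [([281.0, 139.0], 0.63), ([316.0, 159.0], 0.59), ([370.0, 152.0], 0.59), ([150.0, 244.0], 0.32)]
boom_arm [([199.0, 209.0], 0.7), ([239.0, 206.0], 0.67)]
boom_grip [([196.0, 211.0], 0.96)]
lock_button [([191.0, 214.0], 0.43)]
pointer [([196.0, 208.0], 0.97)]
mark [([149.0, 244.0], 0.59), ([199.0, 209.0], 0.19)]
reagent_jar [([196.0, 209.0], 0.46)]
mug [([281.0, 278.0], 0.82)]
phone [([229.0, 304.0], 0.87)]
top [[420.4, 0.0, 251.6], [0.0, 420.4, 195.4], [0.0, 0.0, 1.0]] [[-0.015, 0.998, -0.059, 463.957], [-1.0, -0.015, -0.004, 50.426], [-0.005, 0.059, 0.998, 1377.392], [0.0, 0.0, 0.0, 1.0]] ['image', 'mtx', 'T']
slab [([240.0, 200.0], 0.98)]
box_a_mid [([124.0, 207.0], 0.92), ([179.0, 221.0], 0.77)]
boom_arm [([308.0, 192.0], 0.75)]
boom_grip [([310.0, 189.0], 0.89)]
lock_button [([179.0, 222.0], 0.45)]
pointer [([307.0, 188.0], 0.74)]
ma
[... 519 characters left out ...]
00000e+00  1.00000000e+00]]
{'t': 1.15, 'joints': array([ 1.19040906e+00,  4.90892856e-01,  1.55892621e+00,  1.92200960e-05,
        1.09172851e+00, -1.05609961e-01]), 'qvel': array([-3.73398074e-04,  1.60389786e-03, -3.61330393e-04,  1.11628673e-03,
        3.46929698e-04, -7.41888082e-05]), 'tau': array([ 2.56612811e-04, -6.12463117e+01, -2.58433735e+01,  6.93093427e-02,
        4.45077731e-02, -4.09134870e-06]), 'eef_pos': array([169.56140599, 601.55614401, 222.65634371]), 'tcp_rot': array([-3.14158044e+00, -4.66292113e-05,  1.29601016e+00]), 'ft_force': array([ 0.4776598 , -0.28033966, -0.26996901]), 'moment': array([ 0.07090452, -0.08508466, -0.0121706 ]), 'opening': 1.0036284622601814}
```

View pics/scene0.png

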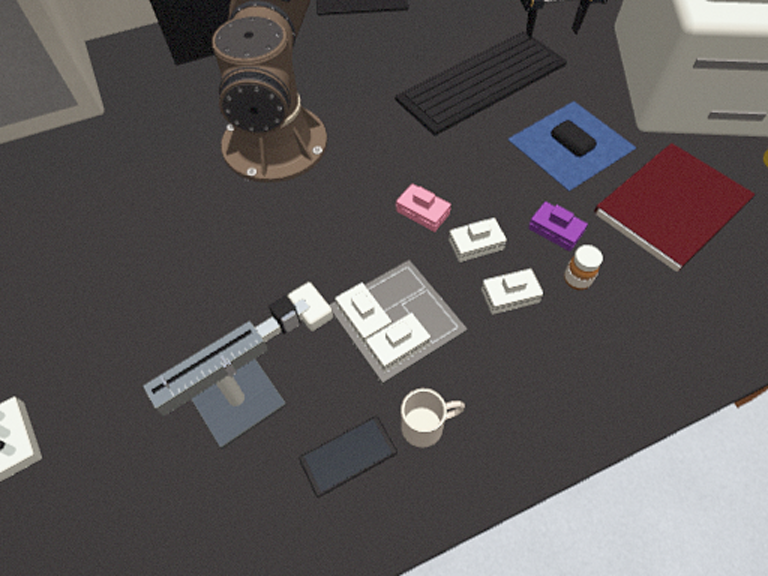

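View pics/top0.png

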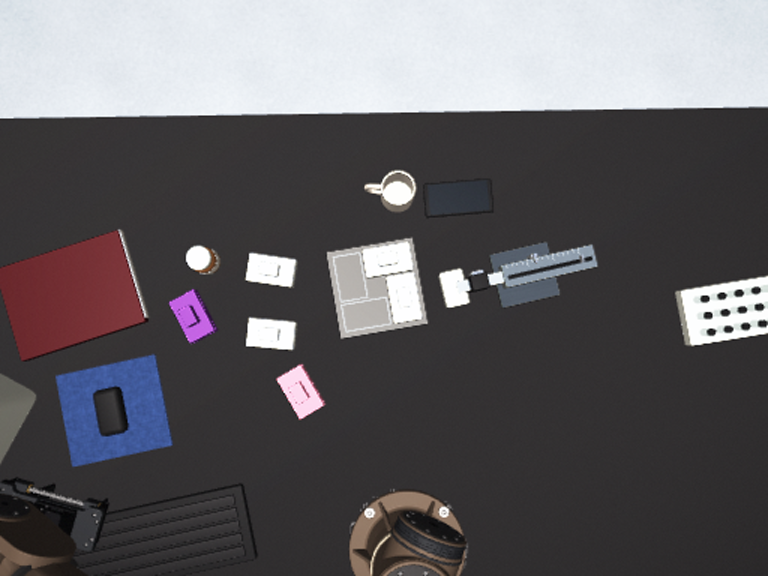

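```bash
cat >> h.py <<'E'
def wray(w,s,u,v):
    K=w['mtx'];a=np.array([(u-K[0,2])/K[0,0],(v-K[1,2])/K[1,1]]);r=np.linalg.norm(a)+1e-12
    d=np.array([a[0]/r*np.sin(r),-a[1]/r*np.sin(r),-np.cos(r)])
    Rt=R.from_euler('xyz',s['tcp_rot']).as_matrix();M=w['mount']
    return Rt@M[:3,3]+s['eef_pos'],Rt@M[:3,:3]@d
def w_z(w,s,u,v,z):
    o,d=wray(w,s,u,v);return o+d*(z-o[2])/d[2]
def wproj(w,s,p):
    Rt=R.from_euler('xyz',s['tcp_rot']).as_matrix();M=w['mount'];K=w['mtx']
    q=M[:3,:3].T@(Rt.T@(np.asarray(p,float)-s['eef_pos'])-M[:3,3])
    th=np.arctan2(np.hypot(q[0],q[1]),-q[2]);n=np.hypot(q[0],q[1])+1e-12
    return K[0,0]*th*q[0]/n+K[0,2],K[1,1]*th*-q[1]/n+K[1,2]
def goto(s,p,yaw):
    "fraction shift / turn from the current pose to TCP p, pointing down with the yaw"
    R0=R.from_euler('xyz',s['tcp_rot']);R1=R.from_euler('xyz',[np.pi,0,yaw])
    return ((R0.inv().apply(np.array(p)-s['eef_pos']))/300).round(4),((R0.inv()*R1).as_rotvec()/(np.pi/2)).round(4)
E
python3 - <<'E'
from h import *
c=env.read_camera('top')
for (u,v,z) in [(271,270,47),(271,334,47),(377,288,22),(328,251,22),(412,239,22),(427,324,22),(341,338,22),(348,277,22),(365,317,22),(479,281,200),(454,288,167),(596,256,178),(505,275,178),(398,190,80),(202,259,80)]:
    print(u,v,at_z(c,u/1.5,v/1.5,z).round(0))
g=c['image'].astype(int)
m=((g.min(2)>150)).astype(np.uint8)[:, :]
n,l,st,ce=cv2.connectedComponentsWithStats(m)
for i in range(1,n):
    if 200<st[i,4]<3000:
        r=cv2.minAreaRect(np.argwhere(l==i)[:,::-1].astype(np.float32))
        P=np.array([at_z(c,*q,34)[:2] for q in cv2.boxPoints(r)])
        print(r,P.mean(0).round(1),np.linalg.norm(P-np.roll(P,1,0),axis=1).round(0),np.degrees(np.arctan2(*(P[1]-P[0])[::-1])).round(1))
s=env.state();print(s['tcp_rot'],s['eef_pos'])
E
```

```text
271 270 [594. 281.  47.]
271 334 [459. 281.  47.]
377 288 [555.  57.  22.]
328 251 [636. 162.  22.]
412 239 [660. -20.  22.]
427 324 [476. -49.  22.]
341 338 [448. 136.  22.]
348 277 [579. 119.  22.]
365 317 [492.  83.  22.]
479 281 [ 553. -135.  200.]
454 288 [543. -92. 167.]
596 256 [ 599. -363.  178.]
505 275 [ 565. -188.  178.]
398 190 [754.  10.  80.]
202 259 [616. 418.  80.]
((261.5829162597656, 122.71502685546875), (30.808109283447266, 22.81815528869629), 30.25643539428711) [777.8  20.3] [100.  75. 100.  74.] -30.8
((131.5, 171.5), (15.0, 15.0), 90.0) [625.6 441.2] [49. 48. 48. 48.] -90.9
((180.14450073242188, 179.56068420410156), (31.475839614868164, 18.703035354614258), 8.746161460876465) [597.2 284.7] [101.  60. 101.  60.] -8.9
((303.5882873535156, 191.35296630859375), (23.768489837646484, 17.947635650634766), 75.96376037597656) [ 553.4 -110.6] [76. 58. 76. 57.] -76.8
((485.0945739746094, 207.06756591796875), (37.31856918334961, 58.69043731689453), 80.53767395019531) [ 494.7 -687.6] [118. 188. 118. 187.] -81.4
((180.21311950683594, 222.15576171875), (31.778045654296875, 18.74089813232422), 5.19442892074585) [460.7 285.1] [101.  60. 102.  60.] -5.4
((199.6295166015625, 261.00775146484375), (31.02405548095703, 18.355297088623047), 59.74356460571289) [336.8 224. ] [98. 58. 98. 58.] -60.6
[ 3.14159068e+00 -1.84479733e-04  1.29602043e+00] [169.57765116 601.59728662 222.6897307 ]
```

```bash
python3 -c "
from h import *
print(goto(env.state(),[530,290,240],np.radians(-8)))"
```

```text
(array([-0.6737,  1.4382, -0.0578]), array([-1.00e-04, -1.00e-04,  9.14e-01]))
```

Call:
send_rows --moves '[[[-0.5,1,-0.058,0,0,0.65],[-0.5,1,-0.058,0,0,0.65],[-0.5,1,-0.058,0,0,0.65],[-0.5,1,-0.058,0,0,0.65],[-0.5,1,-0.058,0,0,0.65],[-0.5,1,-0.058,0,0,0.65],[-0.5,1,-0.058,0,0,0.65],[-0.5,1,-0.058,0,0,0.65],[-0.5,1,-0.058,0,0,0.65]]]' --grip -1

```text
t: 1.95
eef_pos: [421.9, 372.0, 240.5]
tcp_rot: [3.141, -0.002, 0.263]
ft_force: [-0.9, 0.5, 0.3]
opening: 0.999
```

```bash
python3 -c "
from h import *
print(goto(env.state(),[530,290,240],np.radians(-8)),env.state()['t'])"
```

```text
(array([0.2767, 0.3577, 0.0022]), array([ 1.000e-04, -1.100e-03,  2.564e-01])) 1.95
```

Call:
send_rows --moves '[[[0.277,0.358,0,0,0,0.256],[0.277,0.358,0,0,0,0.256],[0.277,0.358,0,0,0,0.256],[0.277,0.358,0,0,0,0.256],[0.277,0.358,0,0,0,0.256],[0.277,0.358,0,0,0,0.256],[0.277,0.358,0,0,0,0.256]]]'

```text
t: 2.53
eef_pos: [525.8, 295.7, 240.0]
tcp_rot: [-3.142, 0.0, -0.125]
ft_force: [-0.9, -0.4, -0.5]
opening: 1.002
```

```bash
python3 - <<'E'
from h import *
s=env.state();w=env.read_camera('wrist');save('w1.png',w['image'],1.5)
print(s['eef_pos'],s['tcp_rot'],s['qvel'].round(3))
print('proj',[np.round(wproj(w,s,[x,y,34]),0) for x,y in [(597,283),(461,283)]])
g=w['image'].astype(int);hsv=cv2.cvtColor(w['image'],cv2.COLOR_RGB2HSV)
m=((hsv[:,:,2]>110)&(hsv[:,:,1]<60)).astype(np.uint8)
n,l,st,ce=cv2.connectedComponentsWithStats(m)
for i in range(1,n):
    if st[i,4]>400: print(st[i],ce[i].round(0))
E
```

```text
[525.77512962 295.73714256 240.01289847] [-3.14150778e+00  4.86258105e-04 -1.24810459e-01] [ 0.012 -0.006 -0.001 -0.    -0.     0.002]
proj [array([315., 168.]), array([211., 181.])]
[ 485    0   27  262 4013] [502. 131.]
[ 308   26   45   44 1507] [330.  48.]
[ 290  125   51   79 3417] [315. 164.]
[ 186  137   50   78 3438] [211. 176.]
[ 224  244  118   29 1552] [298. 262.]
[ 114  276  290   20 3123] [257. 287.]
[ 233  293  123   29 2839] [295. 308.]
[484 340  28  44 627] [502. 369.]
```

View pics/w1.png

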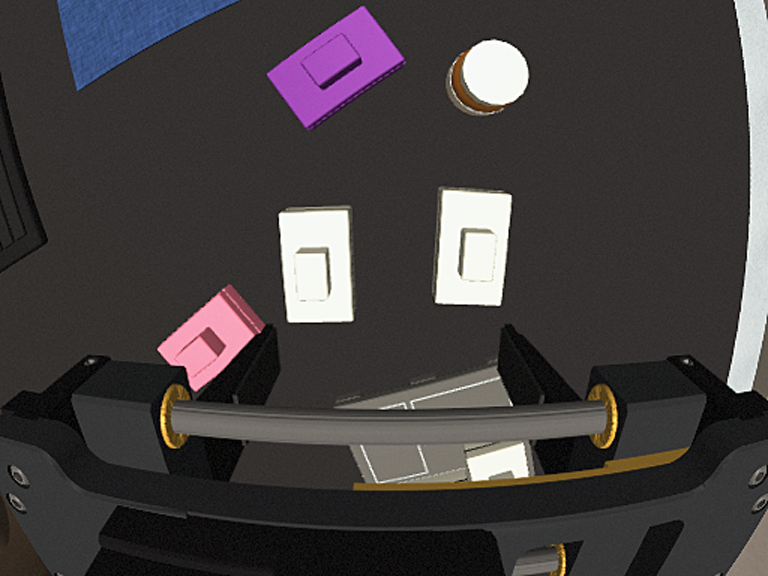

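```bash
cat >> h.py <<'E'
def rect(w,s,mask,z):
    p=np.argwhere(mask)[:,::-1]
    P=np.array([w_z(w,s,u,v,z)[:2] for u,v in p]).astype(np.float32)
    r=cv2.minAreaRect(P);b=cv2.boxPoints(r);e=[b[1]-b[0],b[2]-b[1]];e=max(e,key=np.linalg.norm)
    a=np.degrees(np.arctan2(e[1],e[0]))%180
    return np.round(r[0],1),np.round(r[1],1),round(float(a),1)
E
python3 - <<'E'
from h import *
s=env.state();w=env.read_camera('wrist')
hsv=cv2.cvtColor(w['image'],cv2.COLOR_RGB2HSV)
m=((hsv[:,:,2]>110)&(hsv[:,:,1]<60)).astype(np.uint8)
n,l,st,ce=cv2.connectedComponentsWithStats(m)
for x,y in [(315,164),(211,176)]:
    i=l[y,x] or l[y+8,x]; print(rect(w,s,l==i,34))
E
```

```text
(array([597.4, 287.2]), array([102.2,  60.7]), 80.8)
(array([461.6, 288.5]), array([102.9,  61.4]), 83.3)
```

```bash
python3 -c "
from h import *
s=env.state();print(goto(s,[597.4,286.7,45],np.radians(-9.2)),s['t'])"
```

```text
(array([0.2411, 0.0013, 0.6507]), array([-0.0001,  0.    ,  0.023 ])) 2.6333
```

Call:
send_rows --moves '[[[0.241,0.001,0.1,0,0,0.023],[0.241,0.001,0.25,0,0,0.023],[0.241,0.001,0.38,0,0,0.023],[0.241,0.001,0.48,0,0,0.023],[0.241,0.001,0.56,0,0,0.023],[0.241,0.001,0.62,0,0,0.023],[0.241,0.001,0.65,0,0,0.023],[0.241,0.001,0.65,0,0,0.023],[0.241,0.001,0.65,0,0,0.023]]]'

```text
t: 3.38
eef_pos: [598.5, 286.4, 46.0]
tcp_rot: [-3.141, -0.001, -0.162]
ft_force: [0.2, 0.1, 0.8]
opening: 1.001
```

Call:
send_rows --moves '[[[0,0,0,0,0,0],[0,0,0,0,0,0],[0,0,0,0,0,0],[0,0,0,0,0,0],[0,0,0,0,0,0],[0,0,0,0,0,0],[0,0,0,0,0,0],[0,0,0,0,0,0],[0,0,0,0,0,0],[0,0,0,0,0,0]]]' --grip 1

```text
t: 4.22
eef_pos: [598.4, 285.5, 45.0]
tcp_rot: [-3.142, 0.0, -0.163]
ft_force: [0.2, 0.0, -0.4]
opening: 0.359
```

Call:
send_rows --moves '[[[0,0,0,0,0,0],[0,0,0,0,0,0],[0,0,0,0,0,0],[0,0,0,0,0,0]]]'

```text
t: 4.55
eef_pos: [598.4, 285.5, 45.0]
tcp_rot: [-3.142, 0.0, -0.163]
ft_force: [-0.6, 1.1, 0.2]
opening: 0.271
```

Call:
send_rows --moves '[[[0,0,-0.08,0,0,0],[0,0,-0.2,0,0,0],[0,0,-0.3,0,0,0],[0,0,-0.4,0,0,0],[0,0,-0.5,0,0,0],[0,0,-0.5,0,0,0],[0,0,-0.5,0,0,0]]]'

```text
t: 5.13
eef_pos: [598.8, 285.7, 196.5]
tcp_rot: [-3.14, -0.003, -0.163]
ft_force: [-0.5, 0.9, -2.3]
opening: 0.271
```

```bash
python3 -c "
from h import *
s=env.state();print(goto(s,[555,160,195],np.radians(-9)),s['t'],s['ft_force'])"
```

```text
(array([-0.0759,  0.4371,  0.0041]), array([-0.0009, -0.0016, -0.0039])) 5.1333 [-0.45778259  0.85015358 -2.28199575]
```

```bash
python3 - <<'E'
from h import *
s=env.state();print(goto(s,[455,75,195],np.radians(-82)))
c=env.read_camera('top');g=c['image'].astype(int)
m=np.zeros(g.shape[:2],np.uint8);sub=g[150:235,205:295].min(2)>75;m[150:235,205:295]=sub
n,l,st,ce=cv2.connectedComponentsWithStats(m);i=1+np.argmax(st[1:,4])
p=cv2.convexHull(np.argwhere(l==i)[:,::-1].astype(np.int32)).reshape(-1,2)
r=cv2.minAreaRect(np.array([at_z(c,*q,22)[:2] for q in p],np.float32));print(r)
E
```

```text
(array([-0.3587,  0.7708,  0.0029]), array([-1.800e-03, -8.000e-04,  8.072e-01]))
((557.3892822265625, 57.834228515625), (191.1143341064453, 191.1702423095703), 9.055790901184082)
```

Call:
send_rows --moves '[[[-0.359,0.771,0.003,0,0,0.8],[-0.359,0.771,0.003,0,0,0.8],[-0.359,0.771,0.003,0,0,0.8],[-0.359,0.771,0.003,0,0,0.8],[-0.359,0.771,0.003,0,0,0.8],[-0.359,0.771,0.003,0,0,0.8],[-0.359,0.771,0.003,0,0,0.8],[-0.359,0.771,0.003,0,0,0.8],[-0.359,0.771,0.003,0,0,0.8],[-0.359,0.771,0.003,0,0,0.8],[-0.359,0.771,0.003,0,0,0.8],[-0.359,0.771,0.003,0,0,0.8]]]'

```text
t: 6.18
eef_pos: [454.1, 74.8, 193.1]
tcp_rot: [3.14, 0.0, -1.417]
ft_force: [0.3, 0.5, -1.5]
opening: 0.275
```

```bash
python3 - <<'E'
from h import *
s=env.state();w=env.read_camera('wrist')
print(s['eef_pos'],s['tcp_rot'],s['qvel'].round(3))
th=np.radians(9.06);C=np.array([557.4,57.8]);M=np.array([[np.cos(th),-np.sin(th)],[np.sin(th),np.cos(th)]])
im=w['image'].copy()
for a,b in [(95,95),(95,-95),(-95,-95),(-95,95),(52.5,32.5),(32.5,-52.5),(-52.5,-32.5),(-32.5,52.5),(32.5,52.5),(52.5,-32.5),(-32.5,-52.5),(-52.5,32.5)]:
    q=C+M@[a,b];u=wproj(w,s,[*q,22]);print(a,b,q.round(0),np.round(u,0));cv2.circle(im,(int(u[0]),int(u[1])),2,(255,0,0),-1)
save('w2.png',im,1.5)
E
```

```text
[454.07071139  74.75676288 193.10373428] [ 3.13951792e+00  3.53430125e-04 -1.41664585e+00] [ 0.003 -0.004 -0.005  0.001  0.004 -0.043]
95 95 [636. 167.] [204.   4.]
95 -95 [666. -21.] [370.  10.]
-95 -95 [479. -51.] [367. 168.]
-95 95 [449. 137.] [207. 168.]
52.5 32.5 [604.  98.] [260.  38.]
32.5 -52.5 [598.  11.] [336.  57.]
-52.5 -32.5 [511.  17.] [318. 131.]
-32.5 52.5 [517. 105.] [242. 113.]
32.5 52.5 [581. 115.] [242.  55.]
52.5 -32.5 [614.  34.] [319.  39.]
-32.5 -52.5 [534.   1.] [335. 114.]
-52.5 32.5 [500.  82.] [260. 130.]
```

View pics/w2.png

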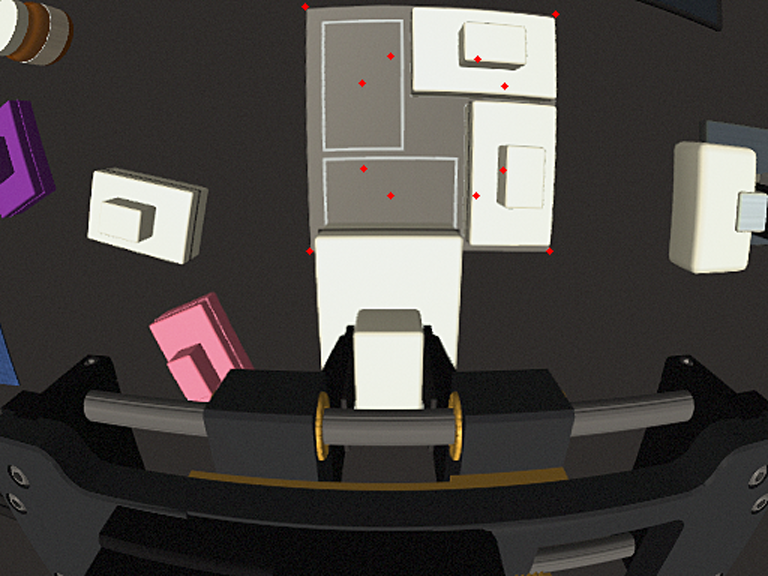

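```bash
python3 -c "
from h import *
s=env.state();print(goto(s,[579.7,115.1,67.5],np.radians(-80.94)),s['t'])"
```

```text
(array([-0.0678, -0.4349,  0.4185]), array([ 0.0011,  0.0002, -0.0018])) 6.2333
```

Call:
send_rows --moves '[[[-0.068,-0.435,0,0.001,0,-0.002],[-0.068,-0.435,0,0.001,0,-0.002],[-0.068,-0.435,0,0.001,0,-0.002],[-0.068,-0.435,0.05,0.001,0,-0.002],[-0.068,-0.435,0.12,0.001,0,-0.002],[-0.068,-0.435,0.2,0.001,0,-0.002],[-0.068,-0.435,0.28,0.001,0,-0.002],[-0.068,-0.435,0.33,0.001,0,-0.002],[-0.068,-0.435,0.36,0.001,0,-0.002],[-0.068,-0.435,0.38,0.001,0,-0.002],[-0.068,-0.435,0.38,0.001,0,-0.002]]]'

```text
t: 7.15
eef_pos: [580.2, 114.6, 79.1]
tcp_rot: [-3.142, 0.0, -1.415]
ft_force: [-0.4, -0.6, -1.6]
opening: 0.275
```

```bash
python3 - <<'E'
from h import *
s=env.state();w=env.read_camera('wrist');print(goto(s,[579.7,115.1,67.5],np.radians(-80.94)),s['eef_pos'])
im=w['image'].copy()
th=np.radians(9.06);C=np.array([557.4,57.8]);M=np.array([[np.cos(th),-np.sin(th)],[np.sin(th),np.cos(th)]])
for a,b in [(95,95),(-95,95),(82.5,82.5),(82.5,22.5),(-17.5,82.5),(-17.5,22.5)]:
    u=wproj(w,s,[*(C+M@[a,b]),22]);cv2.circle(im,(int(u[0]),int(u[1])),2,(255,0,0),-1)
save('w3.png',im,1.5)
E
```

```text
(array([-0.0018,  0.0014,  0.0388]), array([-0.    ,  0.0001, -0.0016])) [580.19545073 114.63191159  79.14738387]
```

View pics/w3.png

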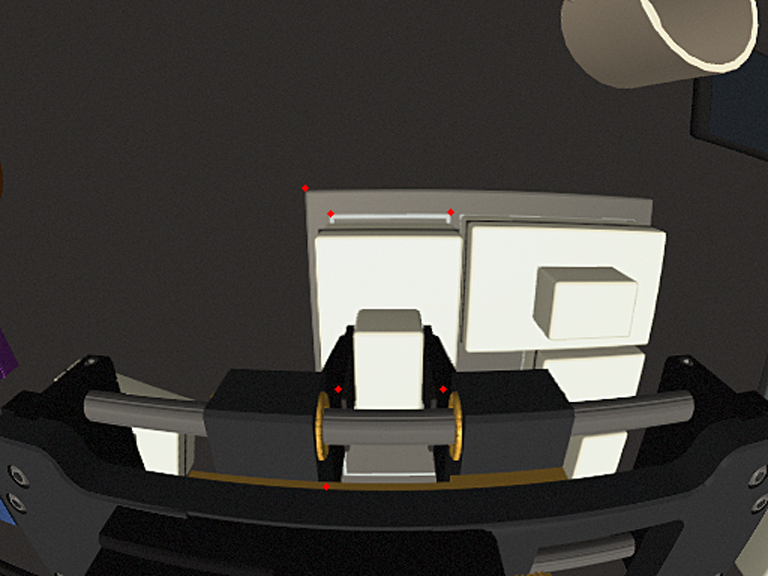

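Call:
send_rows --moves '[[[-0.002,0.001,0.015,0,0,-0.002],[-0.002,0.001,0.028,0,0,-0.002],[-0.002,0.001,0.036,0,0,-0.002],[-0.002,0.001,0.04,0,0,-0.002],[-0.002,0.001,0.041,0,0,-0.002],[-0.002,0.001,0.041,0,0,-0.002]]]'

```text
t: 7.7
eef_pos: [580.2, 115.1, 67.9]
tcp_rot: [-3.14, 0.0, -1.414]
ft_force: [1.5, -0.4, -1.7]
opening: 0.272
```

Call:
send_rows --moves '[[[0,0,0,0,0,0],[0,0,0,0,0,0],[0,0,0,0,0,0],[0,0,0,0,0,0]]]' --grip 0.05

```text
t: 8.03
eef_pos: [580.3, 115.2, 68.0]
tcp_rot: [-3.14, 0.0, -1.414]
ft_force: [0.6, 0.0, -0.3]
opening: 0.46
```

Call:
send_rows --moves '[[[0,0,-0.05,0,0,0],[0,0,-0.15,0,0,0],[0,0,-0.28,0,0,0],[0,0,-0.4,0,0,0],[0,0,-0.5,0,0,0],[0,0,-0.5,0,0,0]]]'

```text
t: 8.53
eef_pos: [581.9, 115.3, 224.1]
tcp_rot: [-3.131, -0.001, -1.414]
ft_force: [0.5, 0.8, 0.5]
opening: 0.48
```

```bash
python3 -c "
from h import *
s=env.state();print(goto(s,[461.6,287.6,215],np.radians(-6.7)),s['t'])"
```

```text
(array([-0.6299,  0.3064,  0.0265]), array([-0.0058, -0.0049, -0.8254])) 8.5333
```

Call:
send_rows --moves '[[[-0.63,0.306,0,0,0,-0.825],[-0.63,0.306,0,0,0,-0.825],[-0.63,0.306,0,0,0,-0.825],[-0.63,0.306,0,0,0,-0.825],[-0.63,0.306,0,0,0,-0.825],[-0.63,0.306,0,0,0,-0.825],[-0.63,0.306,0,0,0,-0.825],[-0.63,0.306,0,0,0,-0.825],[-0.63,0.306,0,0,0,-0.825],[-0.63,0.306,0,0,0,-0.825],[-0.63,0.306,0,0,0,-0.825],[-0.63,0.306,0,0,0,-0.825]]]' --grip -1

```text
t: 9.53
eef_pos: [459.5, 287.4, 217.4]
tcp_rot: [-3.141, -0.001, -0.116]
ft_force: [-0.1, 0.0, 0.5]
opening: 0.999
```

```bash
python3 - <<'E'
from h import *
s=env.state();w=env.read_camera('wrist')
hsv=cv2.cvtColor(w['image'],cv2.COLOR_RGB2HSV)
m=((hsv[:,:,2]>110)&(hsv[:,:,1]<60)).astype(np.uint8)
n,l,st,ce=cv2.connectedComponentsWithStats(m)
u,v=map(int,wproj(w,s,[461.6,287.6,34]));i=l[v-12,u];print(u,v,st[i]);print(rect(w,s,l==i,34))
print(goto(s,[461.6,287.6,45],np.radians(-6.7)),s['t'],s['eef_pos'])
c=env.read_camera('top');save('top1.png',c['image'][130:260,150:360],3.5)
E
```

```text
260 169 [ 234  126   52   84 4211]
(array([461.2, 287.9]), array([102.9,  60.9]), 84.0)
(array([ 0.006 , -0.0013,  0.5746]), array([-0.0002, -0.0008,  0.0009])) 9.5333 [459.54749209 287.37490319 217.38127161]
```

View pics/top1.png

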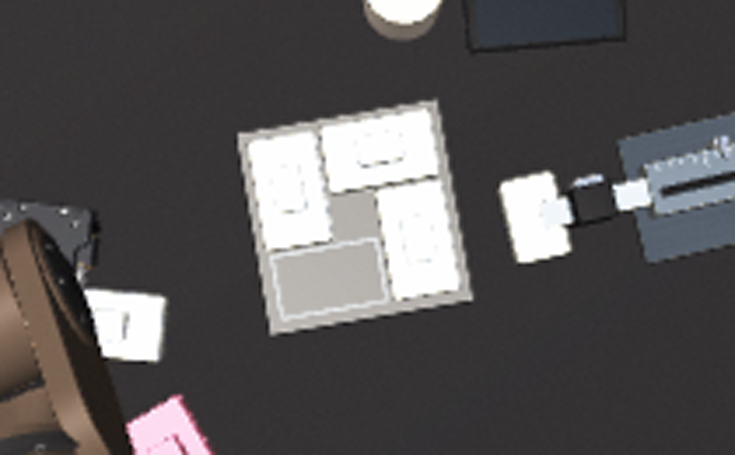

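Call:
send_rows --moves '[[[0.005,-0.002,0.12,0,0,-0.003],[0.005,-0.002,0.25,0,0,-0.003],[0.005,-0.002,0.37,0,0,-0.003],[0.005,-0.002,0.47,0,0,-0.003],[0.005,-0.002,0.54,0,0,-0.003],[0.005,-0.002,0.575,0,0,-0.003],[0.005,-0.002,0.575,0,0,-0.003],[0.005,-0.002,0.575,0,0,-0.003]]]'

```text
t: 10.3
eef_pos: [461.7, 288.0, 45.5]
tcp_rot: [-3.141, -0.001, -0.114]
ft_force: [-0.3, -0.2, 0.9]
opening: 1.002
```

Call:
send_rows --moves '[[[0,0,0,0,0,0],[0,0,0,0,0,0],[0,0,0,0,0,0],[0,0,0,0,0,0],[0,0,0,0,0,0],[0,0,0,0,0,0],[0,0,0,0,0,0],[0,0,0,0,0,0],[0,0,0,0,0,0],[0,0,0,0,0,0],[0,0,0,0,0,0],[0,0,0,0,0,0]]]' --grip 1

```text
t: 11.3
eef_pos: [461.4, 287.9, 45.1]
tcp_rot: [-3.141, -0.001, -0.113]
ft_force: [-0.8, -0.1, -0.7]
opening: 0.273
```

Call:
send_rows --moves '[[[0,0,0,0,0,0],[0,0,0,0,0,0],[0,0,-0.08,0,0,0],[0,0,-0.2,0,0,0],[0,0,-0.3,0,0,0],[0,0,-0.4,0,0,0],[0,0,-0.45,0,0,0],[0,0,-0.45,0,0,0]]]'

```text
t: 11.97
eef_pos: [462.3, 288.4, 183.4]
tcp_rot: [-3.138, -0.006, -0.113]
ft_force: [-0.4, 0.5, -1.5]
opening: 0.272
```

```bash
python3 -c "
from h import *
s=env.state();print(goto(s,[500,82,67.5],np.radians(9.06)),s['t'],s['ft_force'])"
```

```text
(array([0.1999, 0.6707, 0.3852]), array([-0.0016, -0.0043, -0.1726])) 11.9667 [-0.35094962  0.49656922 -1.53804461]
```

Call:
send_rows --moves '[[[0.2,0.671,0,0,0,-0.173],[0.2,0.671,0,0,0,-0.173],[0.2,0.671,0,0,0,-0.173],[0.2,0.671,0,0,0,-0.173],[0.2,0.671,0,0,0,-0.173],[0.2,0.671,0.06,0,0,-0.173],[0.2,0.671,0.14,0,0,-0.173],[0.2,0.671,0.22,0,0,-0.173],[0.2,0.671,0.28,0,0,-0.173],[0.2,0.671,0.32,0,0,-0.173],[0.2,0.671,0.34,0,0,-0.173],[0.2,0.671,0.34,0,0,-0.173]]]'

```text
t: 12.97
eef_pos: [497.3, 81.0, 76.2]
tcp_rot: [-3.141, 0.002, 0.159]
ft_force: [0.2, 0.4, -2.1]
opening: 0.272
```

```bash
python3 -c "
from h import *
s=env.state();print(goto(s,[500,82,67.3],np.radians(9.06)),s['t'],s['ft_force'])"
```

```text
(array([ 0.0093, -0.0018,  0.0298]), array([-0.0003,  0.0012,  0.0003])) 12.9667 [ 0.19332026  0.44183819 -2.12930969]
```

Call:
send_rows --moves '[[[0.008,-0.002,0.004,0,0,0],[0.008,-0.002,0.012,0,0,0],[0.008,-0.002,0.02,0,0,0],[0.008,-0.002,0.027,0,0,0],[0.008,-0.002,0.031,0,0,0],[0.008,-0.002,0.031,0,0,0]]]'

```text
t: 13.47
eef_pos: [500.6, 82.1, 68.9]
tcp_rot: [-3.142, -0.002, 0.159]
ft_force: [-0.3, 0.7, -1.5]
opening: 0.274
```

Call:
send_rows --moves '[[[0,0,0,0,0,0],[0,0,0,0,0,0],[0,0,0,0,0,0],[0,0,0,0,0,0]]]' --grip 0.05

```text
t: 13.8
eef_pos: [500.8, 82.1, 69.1]
tcp_rot: [3.142, -0.002, 0.159]
ft_force: [0.6, 0.2, -0.1]
opening: 0.459
```

Call:
send_rows --moves '[[[0,0,-0.05,0,0,0],[0,0,-0.15,0,0,0],[0,0,-0.28,0,0,0],[0,0,-0.4,0,0,0],[0,0,-0.52,0,0,0],[0,0,-0.64,0,0,0],[0,0,-0.7,0,0,0],[0,0,-0.7,0,0,0]]]'

```text
t: 14.47
eef_pos: [501.4, 82.1, 283.2]
tcp_rot: [3.141, -0.009, 0.159]
ft_force: [0.1, 0.7, 0.1]
opening: 0.472
```

```bash
python3 -c "
from h import *
s=env.state();print(goto(s,[550,-80,300],np.radians(11)),s['t'],s['ft_force'])"
```

```text
(array([ 0.0748,  0.5592, -0.0551]), array([ 0.0006, -0.0056, -0.0211])) 14.4667 [0.09919351 0.73373594 0.05446919]
```

```bash
python3 -c "
from h import *
s=env.state();print(goto(s,[588,-280,290],np.radians(11)))"
```

```text
(array([ 0.0941,  1.2375, -0.021 ]), array([ 0.0006, -0.0056, -0.0211]))
```

Call:
send_rows --moves '[[[0.08,1,-0.02,0,-0.006,-0.02],[0.08,1,-0.02,0,-0.006,-0.02],[0.08,1,-0.02,0,-0.006,-0.02],[0.08,1,-0.02,0,-0.006,-0.02],[0.08,1,-0.02,0,-0.006,-0.02],[0.08,1,-0.02,0,-0.006,-0.02],[0.08,1,-0.02,0,-0.006,-0.02],[0.08,1,-0.02,0,-0.006,-0.02]]]' --grip -1

```text
t: 15.13
eef_pos: [571.8, -215.6, 283.3]
tcp_rot: [3.141, 0.009, 0.187]
ft_force: [-0.7, 0.0, 0.2]
opening: 0.969
```

Call:
send_rows --moves '[[[0.014,0.237,0,0,0,0],[0.014,0.237,0,0,0,0],[0.014,0.237,0,0,0,0],[0.014,0.237,0,0,0,0],[0.014,0.237,0,0,0,0]]]'

```text
t: 15.55
eef_pos: [588.7, -278.7, 283.9]
tcp_rot: [-3.14, 0.009, 0.19]
ft_force: [-0.6, 0.6, 0.6]
opening: 0.998
```

```bash
python3 - <<'E'
from h import *
s=env.state();w=env.read_camera('wrist');save('w4.png',w['image'],1.5);print(s['t'],s['eef_pos'],s['tcp_rot'])
for t in ['boom_grip','lock_button','pointer','mark']:
    for d in env.outline_of('wrist',t)[:3]:
        q=np.argwhere(d['region']);print(t,np.round(d['xy'],1),round(d['confidence'],2),len(q),(q.min(0)[::-1],q.max(0)[::-1]) if len(q) else '')
E
```

```text
15.55 [ 588.67432447 -278.71528008  283.93981753] [-3.14016069  0.00888363  0.19011663]
boom_grip [257.1  29.4] 0.72 3680 (array([215,   0]), array([288, 248]))
lock_button [274.6  28.3] 0.53 296 (array([268,  14]), array([278,  46]))
lock_button [408.   10.5] 0.29 1276 (array([378,   0]), array([445,  25]))
mark [283.1 153.3] 0.79 240 (array([267, 144]), array([287, 162]))
mark [252.5  26.4] 0.35 3726 (array([215,   0]), array([288, 248]))
```

View pics/w4.png

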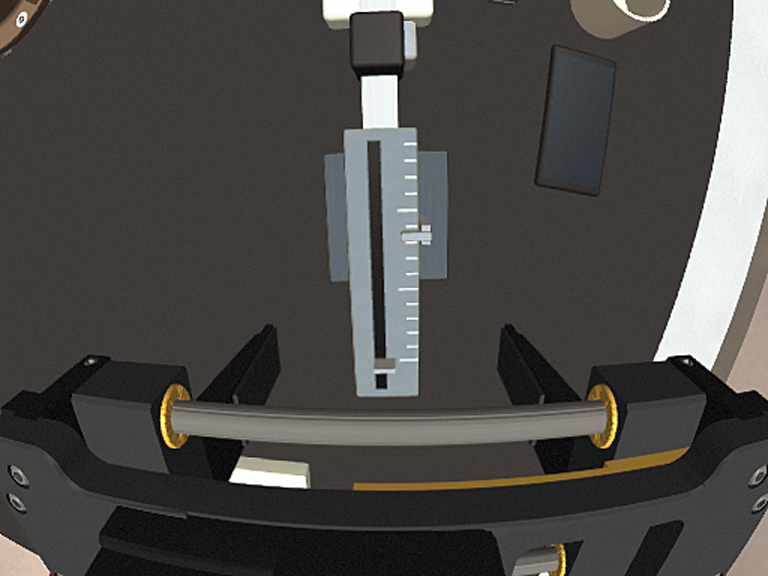

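```bash
python3 - <<'E'
from h import *
im=cv2.imread('pics/w4.png')
a=im[335:400,340:440];b=im[210:260,380:450];c=im[0:80,310:440]
f=lambda x:cv2.resize(x,(390,int(x.shape[0]*390/x.shape[1])),interpolation=cv2.INTER_CUBIC)
a,b,c=f(a),f(b),f(c);H=a.shape[0]+b.shape[0];o=np.zeros((H,790,3),np.uint8)
o[:a.shape[0],:390]=a;o[a.shape[0]:,:390]=b;o[:c.shape[0],400:]=c;print(a.shape,b.shape,c.shape);cv2.imwrite('pics/z4.png',o)
E
```

```text
(253, 390, 3) (278, 390, 3) (240, 390, 3)
```

View pics/z4.png

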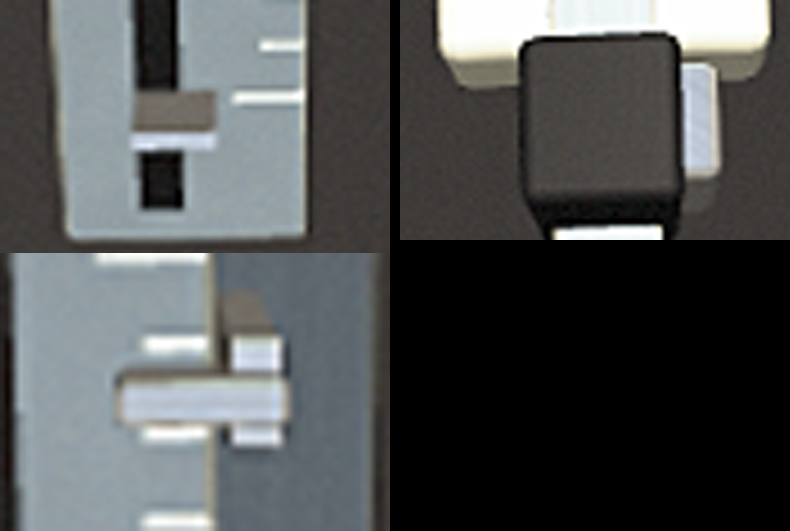

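```bash
python3 - <<'E'
from h import *
s=env.state();w=env.read_camera('wrist')
P=lambda u,v,z:w_z(w,s,u/1.5,v/1.5,z)
p=P(384.9,370.9,194);m=P(402,236.4,189);m2=P(432,236.4,189);g=P(377.3,38.8,200)
f=P(377.3,12.8,200);b=P(377.3,65,200);l=P(351.3,38.8,200);r=P(403.3,38.8,200)
print(p,m,m2,g,'blk len',np.linalg.norm(f-b),'w',np.linalg.norm(l-r))
e=(g-p)[:2];e/=np.linalg.norm(e);print('axis',e,np.degrees(np.arctan2(-e[0],e[1])),'dist p-g',np.linalg.norm((g-p)[:2]))
x=np.array([e[1],-e[0]]);print('ext',(m-p)[:2]@e,(m2-p)[:2]@e,'across',(m-p)[:2]@x)
# sleeve edge ends
a=P(344,130,178);c=P(416,128,178);d=P(357,396,178);h=P(418,395,178)
e2=((a+c-d-h)/2)[:2];e2/=np.linalg.norm(e2);print('sleeve',e2,np.degrees(np.arctan2(-e2[0],e2[1])),np.linalg.norm((a-c)),(m-p)[:2]@e2)
c=env.read_camera('top')
for z,u,v in [(200,479/1.5,281/1.5)]: print(at_z(c,u,v,z))
print(goto(s,[g[0],g[1],300],np.arctan2(-e[0],e[1])))
E
```

```text
[ 596.88924398 -332.20886563  194.        ] [ 590.55140233 -245.35473264  189.        ] [ 607.96217557 -241.89314627  189.        ] [ 555.30544101 -136.41851719  200.        ] blk len 30.770861352784646 w 28.33288823410344
axis [-0.20775528  0.97818083] 11.990838379529613 dist p-g 200.15762091714532
ext 86.2757682728386 86.04464561127368 across 11.844849662633543
sleeve [-0.21336344  0.9769729 ] 12.31953163782893 42.79763048416107 86.20639766232655
[ 552.92602408 -135.09677338  200.        ]
(array([-0.0208, -0.4864, -0.0492]), array([-0.    ,  0.0048, -0.0115]))
```

Call:
send_rows --moves '[[[-0.021,-0.487,0,0,0.005,-0.012],[-0.021,-0.487,0,0,0.005,-0.012],[-0.021,-0.487,0,0,0.005,-0.012],[-0.021,-0.487,0,0,0.005,-0.012],[-0.021,-0.487,0,0,0.005,-0.012],[-0.021,-0.487,0,0,0.005,-0.012],[-0.021,-0.487,0,0,0.005,-0.012]]]'

```text
t: 16.48
eef_pos: [555.5, -137.5, 285.2]
tcp_rot: [3.141, -0.001, 0.209]
ft_force: [-0.2, -0.1, 0.7]
opening: 1.0
```

```bash
python3 - <<'E'
from h import *
s=env.state();w=env.read_camera('wrist');print(s['eef_pos'],s['tcp_rot'])
im=w['image'].copy()
th=np.radians(9.06);C=np.array([557.4,57.8]);M=np.array([[np.cos(th),-np.sin(th)],[np.sin(th),np.cos(th)]])
B=[]
for a,b,X,Y in [(32.5,52.5,50,30),(-52.5,32.5,30,50)]:
    for i,j in [(1,1),(1,-1),(-1,-1),(-1,1)]:
        u=wproj(w,s,[*(C+M@[a+i*X,b+j*Y]),56]);cv2.circle(im,(round(u[0]),round(u[1])),1,(255,0,0),-1)
u=wproj(w,s,[555.3,-136.4,200]);cv2.circle(im,(round(u[0]),round(u[1])),1,(0,255,0),-1)
save('w5.png',im,1.5)
print(goto(s,[555.2,-136.2,166],np.radians(12.1)),s['t'])
E
```

```text
[ 555.45990706 -137.45427777  285.17528914] [ 3.14130799e+00 -5.43184336e-04  2.09379891e-01]
(array([-2.000e-04, -4.400e-03,  3.972e-01]), array([ 0.0002, -0.0003, -0.0011])) 16.4833
```

View pics/w5.png

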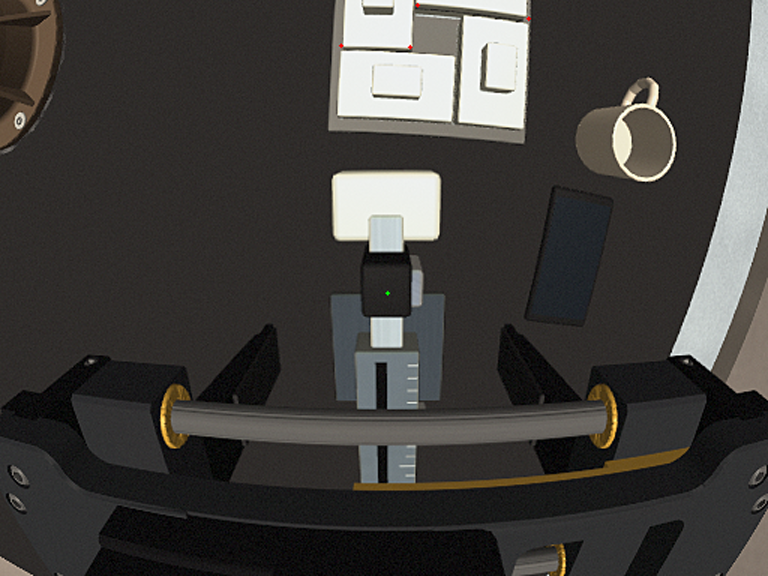

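Call:
send_rows --moves '[[[0,-0.005,0.1,0,0,0],[0,-0.005,0.2,0,0,0],[0,-0.005,0.28,0,0,0],[0,-0.005,0.34,0,0,0],[0,-0.005,0.38,0,0,0],[0,-0.005,0.397,0,0,0],[0,-0.005,0.397,0,0,0],[0,-0.005,0.397,0,0,0]]]'

```text
t: 17.2
eef_pos: [555.2, -136.4, 166.1]
tcp_rot: [-3.141, -0.0, 0.208]
ft_force: [0.2, -0.0, -0.4]
opening: 0.999
```

Call:
send_rows --moves '[[[0,0,0,0,0,0],[0,0,0,0,0,0],[0,0,0,0,0,0],[0,0,0,0,0,0],[0,0,0,0,0,0],[0,0,0,0,0,0],[0,0,0,0,0,0],[0,0,0,0,0,0],[0,0,0,0,0,0],[0,0,0,0,0,0],[0,0,0,0,0,0],[0,0,0,0,0,0]]]' --grip 1

```text
t: 18.2
eef_pos: [553.8, -135.9, 165.8]
tcp_rot: [-3.141, 0.002, 0.21]
ft_force: [-7.5, -2.6, 2.9]
opening: 0.315
```

Call:
send_rows --moves '[[[0,0,0,0,0,0],[0,0,0,0,0,0],[0,0,0,0,0,0],[0,0,0,0,0,0],[0,0,0,0,0,0],[0,0,0,0,0,0]]]'

```text
t: 18.7
eef_pos: [553.8, -135.9, 165.8]
tcp_rot: [-3.141, 0.002, 0.21]
ft_force: [-6.0, -2.2, 2.6]
opening: 0.316
```

Call:
send_rows --moves '[[[0,-0.02,0,0,0,0],[0,-0.05,0,0,0,0],[0,-0.085,0,0,0,0],[0,-0.12,0,0,0,0],[0,-0.155,0,0,0,0],[0,-0.19,0,0,0,0],[0,-0.22,0,0,0,0],[0,-0.25,0,0,0,0],[0,-0.27,0,0,0,0],[0,-0.282,0,0,0,0],[0,-0.288,0,0,0,0],[0,-0.288,0,0,0,0]]]'

```text
t: 19.7
eef_pos: [535.4, -51.3, 165.8]
tcp_rot: [-3.141, 0.003, 0.21]
ft_force: [-10.2, -5.8, 3.2]
opening: 0.314
```

```bash
python3 - <<'E'
from h import *
s=env.state();w=env.read_camera('wrist');print(s['t'],s['eef_pos'],s['opening'],s['ft_force'])
a=w['image'][:200,:]
c=env.read_camera('top');b=c['image'][150:220,290:410];d=env.read_camera('scene');e=d['image'][190:290,90:240]
f=lambda x:cv2.resize(x[:,:,::-1],(780,int(x.shape[0]*780/x.shape[1])),interpolation=cv2.INTER_CUBIC)
cv2.imwrite('pics/e1.png',f(e));cv2.imwrite('pics/t1.png',f(b));np.savez('fin.npz',t=c['image'])
for q,n in [(c,'top'),(d,'scene')]:
    print(n,'mark',np.round(proj(q,[590.55,-245.35,189]),1))
E
```

```text
19.7 [535.37554871 -51.30469472 165.77990767] 0.3143593513386112 [-10.19977162  -5.76092094   3.16059021]
top mark [357.3 173.8]
scene mark [147.7 236.4]
```

View pics/e1.png

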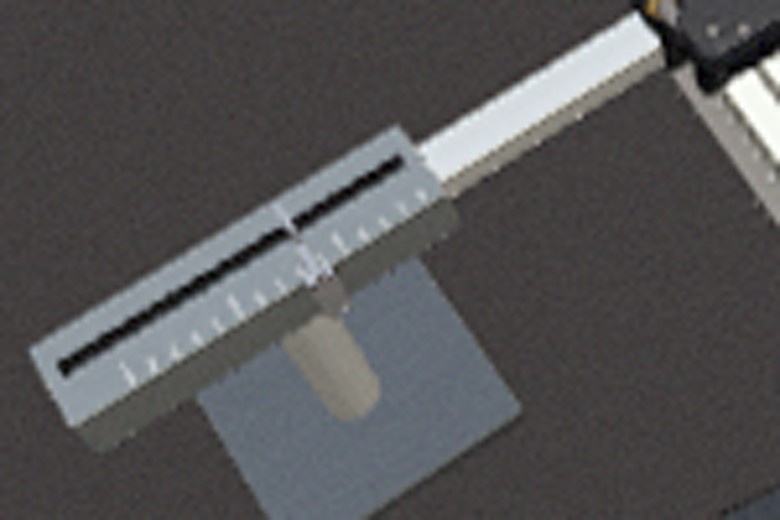

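Call:
send_rows --moves '[[[0,0,0,0,0,0],[0,0,0,0,0,0],[0,0,0,0,0,0],[0,0,0,0,0,0]]]'

```text
t: 20.18
eef_pos: [535.5, -51.7, 165.8]
tcp_rot: [-3.141, 0.003, 0.21]
ft_force: [-9.2, -4.5, 4.0]
opening: 0.315
```

```bash
python3 - <<'E'
from h import *
s=env.state();print(s['eef_pos'],s['qvel'].round(4),s['opening'])
c=env.read_camera('top');save('t2.png',c['image'][120:250,190:410],3.5)
E
```

```text
[535.47916557 -51.68504126 165.75533738] [-0.0008 -0.0009 -0.0017 -0.0012 -0.0016 -0.0001] 0.3152427423842769
```

View pics/t2.png

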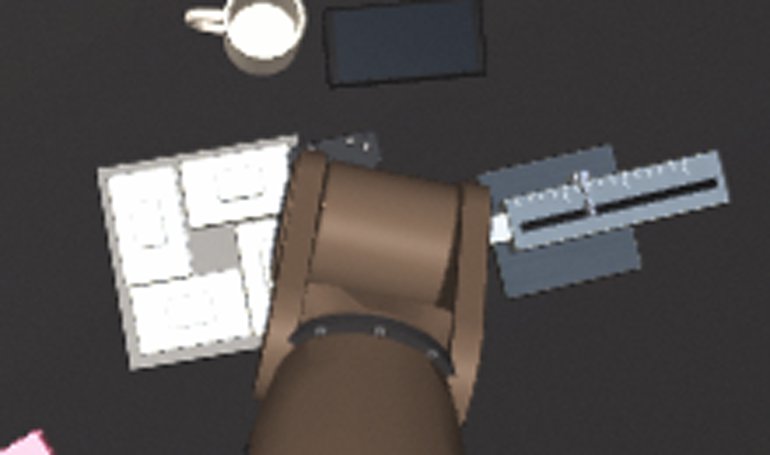

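Seen from above, the layer is complete. The pointer at about (590,203) lines up across the sleeve with the clip at about (582,183), and the boom is still and held.

```bash
python3 -c "
from h import *
print(env.job_done())"
```

```text
the job is handed in; nothing more can be done
None
```

I set both loose boxes in the two empty places, then squeezed the lock button and drew the boom out about 86 mm. I handed the job in at about 20 s of the 72 s, with the boom still held in the grip.

- **Boxes:** In the wrist picture, the visible corners of the placed lids matched the slab outlines to about a pixel. The last top picture showed the layer complete, with the arm hiding part of one box that was already there.
- **Boom:** The wrist camera put the mark 86.2 mm from the pointer. The tool moved about 86.6 mm, and the scene and top pictures both show the pointer level with the clip, to about 1 mm by eye in the scene picture.
- **Hold:** The opening reads about 30 mm, which means the button is fully in. The joints were still, with a side load of about 10 N on the wrist. I did not measure the finger contact force itself; the grip is fixed at about 30 N.
- **Bystanders:** I did not touch the jar, mug or phone. The mug and phone show unmoved in the last picture, but I did not check the jar again after the first box.

No check failed. The second box was released 1 to 2 mm above its seat and settled.

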